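# Find the full resin bottle and clamp it in the stand

### The job

Three look-alike resin bottles lean in the sloping rack under its little shelf, and only one of them is full: find it by its weight in the hand. Stand the full bottle upright on the middle of the green plate in the clamp stand, broad side along the track, then slide the red-gripped gate gently up until you feel the bottle held snug and square between gate and fence, and let go. Leave the two part-used bottles in their own places in the rack and do not disturb the flask, the cup or the jar.

Things in the scene. Friction and masses are not known exactly. Their poses are not given: they have to be found in the camera images.
- bottle_a: resin bottle, purple and teal band, black cap; the three look alike: one is full (0.54-0.72 kg), two part used (under 0.33 kg). Origin: centre of underside; z up its axis to the cap. Body 44 (x) by 56 (y) by 130 mm tall, round cap 34 mm across from 146 to 182 mm up. Starts in a rack bay, leaning 35 degrees, cap towards the robot, resting on the foot board and on the support board at its -x face
- bottle_b: resin bottle, purple and teal band, black cap; the three look alike: one is full (0.54-0.72 kg), two part used (under 0.33 kg). Origin: centre of underside; z up its axis to the cap. Body 44 (x) by 56 (y) by 130 mm tall, round cap 34 mm across from 146 to 182 mm up. Starts in a rack bay, leaning 35 degrees, cap towards the robot, resting on the foot board and on the support board at its -x face
- bottle_c: resin bottle, purple and teal band, black cap; the three look alike: one is full (0.54-0.72 kg), two part used (under 0.33 kg). Origin: centre of underside; z up its axis to the cap. Body 44 (x) by 56 (y) by 130 mm tall, round cap 34 mm across from 146 to 182 mm up. Starts in a rack bay, leaning 35 degrees, cap towards the robot, resting on the foot board and on the support board at its -x face
- rack: fixed plywood rack, 200 (x) by 290 (y) mm, origin on the table under the middle bay. Three bays, centres y -84, 0, 84 mm; a bottle's underside centre rests at x 0, z 36 mm. Boards lean 35 degrees, tops to -x; the support board runs 95 mm up the bottle's -x side, dividers 6 mm thick run 60 mm up between bays; +x side open. End uprights at x 20 to 50, y +-136 mm
- shelf_edge (a point): middle of the lower front edge of the rack's shelf, over the bottles: shelf 10 mm thick, its underside 235 mm above the table, 290 mm long (y), reaching 126 mm back (+x of the rack), with pigment pots on it up to 297 mm. The edge is only 18 mm beyond the cap centres in x: a vertical gripper does not fit over the caps, one tilted along the bottle does
- stand: fixed clamp stand, 100 (x) by 290 (y) mm, track along y, origin on the table below the green floor plate. Wooden fence at the +y end: face at y 45 mm, 80 mm wide, up to z 92 mm. Low kerbs 10 mm high along both sides
- plate (a joint): green floor plate of the stand, 80 (x) by 114 (y) mm, x -40 to 40, y -70 to 44 mm in the stand's frame; top 12 mm above the table when empty. Sprung: the value is how far (m) it has sunk, 0.7 mm per newton (full bottle 3.8 to 5 mm, part-used under 2.4 mm, stop at 8 mm)
- fence_face (a point): centre of the fence's face, which looks to -y of the stand, 52 mm above the table
- gate (a joint): sliding gate, m along the stand's +y towards the fence; 0 fully open, 0.100 the end of the track. Its rubber pad (60 mm wide, z 22 to 82 mm) has its face at y = -80 mm + joint value in the stand's frame; clear width to the fence 125 mm - joint value. Takes about 2.5 N to move, stays where left
- gate_grip (a point): point on the gate's red upright grip, 11 mm below its top (top at 91 mm above the table). Grip 20 mm (x) by 28 mm (y), 50 mm tall over the carriage; its centre lies 90 mm behind (-y of) the pad face. Moves with the gate; axes as the stand's
- gate_pad (a point): centre of the gate's pad face, 52 mm above the table; moves with the gate
- flask: bystander: blue drinking flask with black cap, 66 mm across, 200 mm tall, upright, origin under its centre
- cup: bystander: upturned orange cup, 80 mm across at the table, 60 mm at the top, 85 mm tall, origin under its centre
- jar: bystander: amber glass jar, 60 mm across, 75 mm tall, upright, origin under its centre
Not all that is in view belongs to the job. What is shaped like the bottle_a but orange is not meant.

How it is judged:
By the outcome, as a careful person would: the job done as asked, in the order asked, and still so for the second after the job is handed in, with the robot touching nothing.
It also fails if it takes over 69 s, if anything falls off the work surface, if the arm or the gripper's body presses on something with over 40 N, if the wrist force passes 120 N, or if a joint passes its speed limit or range.

### The arm

A 7-joint arm with a two-finger parallel gripper is mounted at the origin on the work surface. World frame = base frame: x ahead of the robot, y to its left, z up, the work surface at z = 0. Lengths are in m, angles in rad, forces in N, time in s.
With the tool pointing down it reaches from about 0.4 to 0.9 m from the base axis. Payload 5.5 kg.
Tool frame: the origin (TCP) lies midway between the tips of the shut fingers; the grasp point (between the pads) lies 19 mm behind it (manip.grip_depth is the distance from the TCP to the grasp point, in m); z points along the fingers, y is the line along which they close (so a half turn about z gives the same grasp; the last joint's range is limited). The gripper opens to 92 mm and grips with 3 to 60 N. Pads are 19 mm wide; open, the fingers measure 130 mm over their backs; the gripper's body (75 mm by 190 mm) begins 47 mm behind the grasp point.
Start: joints at [-0.887, 0.501, -0.427, 1.55, 0.221, 1.138, -0.21], TCP at [0.265, 0.593, 0.227] pointing down, gripper open.
Joint ranges: [-2.88, 2.88], [-0.31, 2.03], [-1.54, 1.56], [0.2, 2.42], [-1.41, 4.55], [0.19, 2.02], [-2.57, 2.57]. Speed limits (rad/s): [2.57, 2.57, 3.14, 3.14, 3.14, 3.14, 3.14].

### API

Orientations are given as a unit quaternion [x, y, z, w].
In Python, from bench import manip, effector, viewer gives the robot as it stands. Calls block until the motion is done:
- manip.move_pose(position, orientation): joint-space move of the TCP to a pose.
- manip.servo_line(position, ori=None, vel=0.15): straight line of the TCP; ori=None keeps the orientation; vel is the mean speed in m/s.
- manip.movej(angles): joint-space move.
- effector.open_jaws() and effector.close(f_grip=None): open the fingers fully, or close them until they stop; f_grip is the grip in N (None keeps the last).
- manip.sleep(seconds).
- manip.solve_ik(position, orientation): joint angles nearest the present ones, or None.
- viewer.get_image(name): name is "scene" or "top" or "wrist"; returns the picture (480x640x3 uint8, red, green, blue); there is no depth.
- viewer.get_calibration(name): a dict with "vfov" (degrees; the focal length in pixels is half the picture's height over the tangent of half this angle, whatever the lens; pixels are square), "cx", "cy" (the principal point, pixels), "eye" and "attitude" of the camera in the world. Camera axes: x right, y down, z forward; pixel columns grow to the right and rows downward; lengths in m; the calibration is good to about 2 mm. A picture is of the moment at which its call begins: read the wrist's pose just before it. get_calibration takes no time and is no camera call; for the wrist camera it gives the pose at the moment of the call.
A pose or a line that the arm cannot do raises manip.PlanningError and nothing moves.
- manip.hand_in(): hands the job in; it is judged then, once.
Readings, each from a call of its own:
- manip.current_clock(): time.
- manip.current_q(): joint angles.
- manip.current_joint_velocities(): joint speeds.
- manip.current_tau(): joint torques, N m.
- manip.current_tool_pos(): TCP position.
- manip.current_tcp_rot(): TCP orientation.
- manip.current_force(): force on the tool from outside, world axes, zero at the start.
- manip.current_wrist_torque(): the same for the moment, N m.
- manip.current_finger_gap(): finger opening in m.
- manip.current_gripper_force(): force on a finger pad.
Only numpy, scipy, OpenCV 4.12 (cv2) and the standard library are available. Lean on these libraries where they do the work, as an engineer would, in place of code of your own. Each camera call takes 0.05 s, during which the arm holds its last target. There are 200 camera calls.

## Working session

There is one attempt and no reset: what is moved stays moved. The work goes in short steps, each a Python script; the robot and the scene stay as the last script left them, time stands still between calls to the robot, and variables do not carry over. Pictures are saved under pics/ and viewed, at most 10 in all, crops included, and the job is handed in when it is done.

```bash
ls; mkdir -p pics; python3 - <<'E'
from bench import manip, effector, viewer
import cv2, json
for n in ("scene","top"):
    im=viewer.get_image(n); cv2.imwrite(f"pics/{n}0.png",im[:,:,::-1]); c=viewer.get_calibration(n); print(n,c)
print(viewer.get_calibration("wrist"),manip.current_tcp_rot(),manip.grip_depth,manip.current_clock())
E
```

```text
pics
scene {'vfov': 56.82914868806567, 'cx': 314.7861699537984, 'cy': 240.11979237298246, 'eye': array([ 1.11504469, -0.40247421,  0.93583004]), 'attitude': array([ 0.8406164 ,  0.38700623, -0.15774767, -0.34453724])}
top {'vfov': 51.975543907247385, 'cx': 315.5978189158626, 'cy': 232.48988456252943, 'eye': array([0.42083442, 0.11707863, 1.26008325]), 'attitude': array([-0.69545005,  0.71524937, -0.04900057,  0.04864684])}
{'vfov': 58.38076361308041, 'cx': 321.20863053883477, 'cy': 244.83219286502793, 'eye': array([0.20373985, 0.62061088, 0.38481206]), 'attitude': array([0.83247474, 0.53927241, 0.06857293, 0.10709256])} [ 2.08819913e-01  9.77953723e-01 -8.47797650e-04 -2.01742460e-04] 0.0188 0.1
```

View pics/scene0.png

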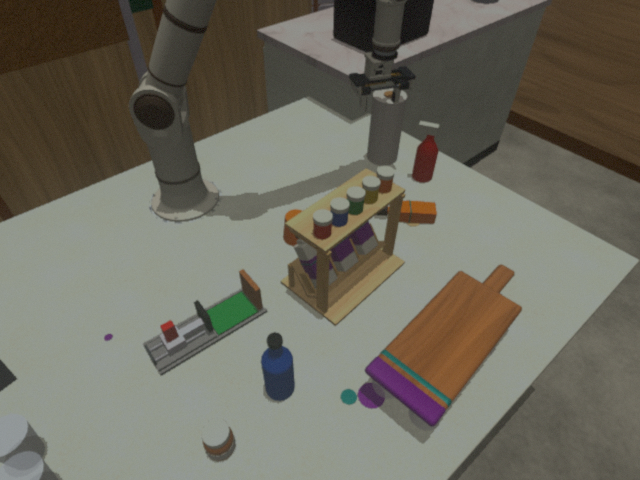

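View pics/top0.png

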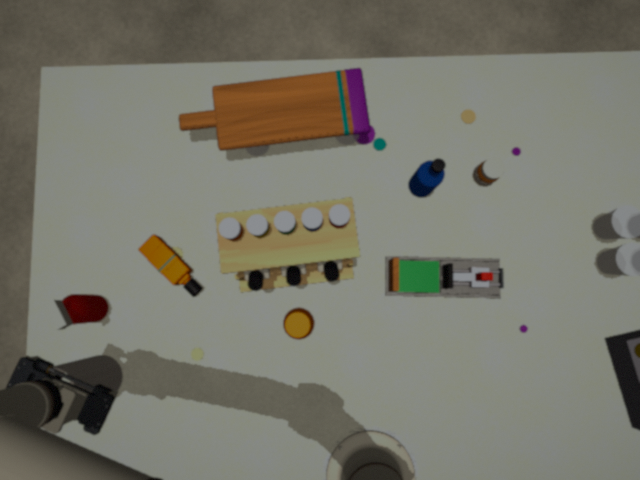

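The scene view shows the rack (345,240) with the bottles under its shelf, and the stand (205,320) with its red grip at (169,327). The flask is at (278,370), the jar at (218,440) and the cup at (292,228) behind the rack.

In the top view:
- **Candidates:** the three black caps in the rack are at (256,280), (293,275) and (331,270). The look-alikes are the orange bottle (170,262) and the red bottle (85,308), both lying outside the rack, plus the striped board (290,110). I choose the three caps in the rack.
- **Other things:** the plate is at (419,276), the grip at (486,277) and the cup at (298,323).

```bash
cat > h.py <<'E'
from bench import manip, effector, viewer
import cv2, numpy as np
from scipy.spatial.transform import Rotation as R
def ray(c,uv):
    f=240/np.tan(np.radians(c["vfov"])/2)
    d=np.array([(uv[0]-c["cx"])/f,(uv[1]-c["cy"])/f,1.])
    return c["eye"],R.from_quat(c["attitude"]).apply(d)
def onz(c,uv,z):
    e,d=ray(c,uv); return e+d*(z-e[2])/d[2]
def px(c,p):
    f=240/np.tan(np.radians(c["vfov"])/2)
    q=R.from_quat(c["attitude"]).inv().apply(np.asarray(p)-c["eye"]); return q[...,:2]/q[...,2:]*f+[c["cx"],c["cy"]]
def blobs(m,amin=30):
    n,l,s,ce=cv2.connectedComponentsWithStats(m.astype(np.uint8))
    return [(ce[i],s[i],l==i) for i in range(1,n) if s[i][4]>=amin]
E
python3 - <<'E'
from h import *
im=viewer.get_image("top");c=viewer.get_calibration("top")
hsv=cv2.cvtColor(im,cv2.COLOR_RGB2HSV).astype(int);H,S,V=hsv[...,0],hsv[...,1],hsv[...,2]
roi=lambda m,a,b,cc,d:(lambda z:(z.__setitem__((slice(b,d),slice(a,cc)),m[b:d,a:cc]),z)[1])(np.zeros(m.shape,bool))
print("caps");
for ce,s,l in blobs(roi(V<45,230,255,350,295)): print(ce,s,onz(c,ce,.18))
def rect(m,z):
    l=max(blobs(m),key=lambda b:b[1][4])[2]
    r=cv2.minAreaRect(np.argwhere(l)[:,::-1].astype(np.float32)); b=cv2.boxPoints(r); P=np.array([onz(c,q,z) for q in b]); print(r,"\n",P.round(4),P.mean(0).round(4),[round(float(np.linalg.norm(P[i]-P[i-1])),4) for i in range(4)])
print("plate");rect((H>45)&(H<75)&(S>120)&roi(V>50,380,250,450,300),.012)
print("grip");rect(((H<8)|(H>172))&(S>130)&roi(V>50,460,255,510,300),.091)
print("flask");[print(ce,s,onz(c,ce,.1)) for ce,s,l in blobs(((H>105)&(H<125)&(S>120)&roi(V>30,400,140,460,205)))]
print("cup",onz(c,(298,323),.085),"jar",onz(c,(490,170),.07))
a=cv2.resize(im[190:300,205:365],None,fx=4,fy=4,interpolation=2);b=cv2.resize(im[245:310,375:515],None,fx=4,fy=4,interpolation=2)
o=np.zeros((440+130*2,640,3),np.uint8)
cv2.imwrite("pics/rack.png",a[:,:,::-1]);cv2.imwrite("pics/stand.png",b[:,:,::-1])
E
```

```text
caps
[330.78828829 270.61711712] [324 261  14  20 222] [0.48578883 0.08351289 0.18      ]
[293.13777778 275.05333333] [287 266  14  19 225] [0.47840677 0.16619589 0.18      ]
[255.36086957 279.73043478] [249 271  14  19 230] [0.47052436 0.24897453 0.18      ]
plate
((418.5, 275.5), (31.0, 39.0), 90.0) 
 [[ 0.5179 -0.0957  0.012 ]
 [ 0.5152 -0.1946  0.012 ]
 [ 0.4371 -0.1898  0.012 ]
 [ 0.4399 -0.0917  0.012 ]] [ 0.4775 -0.1429  0.012 ] [0.0782, 0.099, 0.0782, 0.0981]
grip
((484.5, 276.5), (7.0, 15.0), 90.0) 
 [[ 0.4758 -0.2653  0.091 ]
 [ 0.4748 -0.3008  0.091 ]
 [ 0.4583 -0.2995  0.091 ]
 [ 0.4593 -0.2641  0.091 ]] [ 0.467  -0.2825  0.091 ] [0.0165, 0.0355, 0.0165, 0.0355]
flask
[425.10578279 179.5909732 ] [410 162  34  34 709] [ 0.70361132 -0.1536512   0.1       ]
cup [0.37077861 0.16153187 0.085     ] jar [ 0.73073941 -0.32309945  0.07      ]
```

View pics/rack.png

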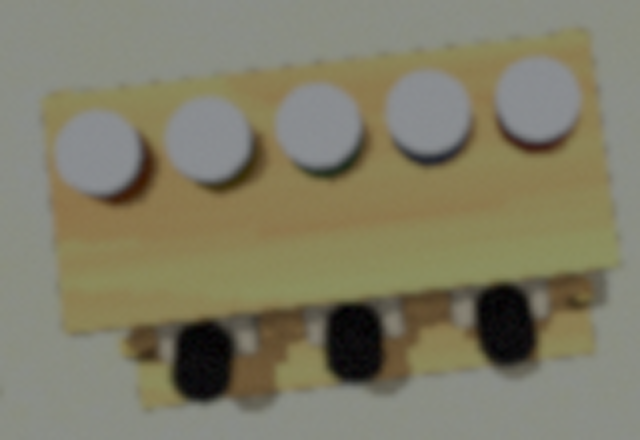

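View pics/stand.png

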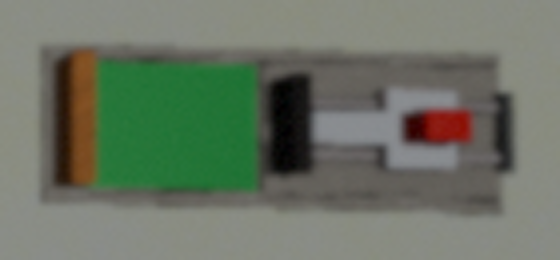

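The rack crop shows three black caps in front of the shelf edge, at about (203,360), (355,343) and (506,322). They sit over bottle shoulders inside the bays, so the choice is right. The stand crop shows the fence (80,120), the green plate (180,125), the gate pad (290,122) and the red grip (445,125).

```bash
python3 - <<'E'
from h import *
im=viewer.get_image("top");c=viewer.get_calibration("top")
hsv=cv2.cvtColor(im,cv2.COLOR_RGB2HSV).astype(int);H,S,V=hsv[...,0],hsv[...,1],hsv[...,2]
g=(H>45)&(H<75)&(S>120)&(V>50)
# green long edges
for nm,sel in(("far",0),("near",-1)):
    pts=[]
    for u in range(404,436):
        r=np.where(g[255:300,u])[0]+255; pts.append(onz(c,(u,r[sel]+(-.5 if sel==0 else .5)),.012))
    P=np.array(pts);k=np.polyfit(P[:,1],P[:,0],1);print(nm,"x at y=-.143",np.polyval(k,-.143),"slope dx/dy",k[0],"yaw",-np.degrees(np.arctan(k[0])))
print("green v row276 y-range",[onz(c,(u,276),.012)[:2] for u in (np.where(g[276,380:460])[0][[0,-1]]+380)])
sc=viewer.get_image("scene");cs=viewer.get_calibration("scene")
def redtop(im,c,box):
    h=cv2.cvtColor(im,cv2.COLOR_RGB2HSV).astype(int);m=((h[...,0]<8)|(h[...,0]>172))&(h[...,1]>130)&(h[...,2]>90)
    z=np.zeros_like(m);z[box[1]:box[3],box[0]:box[2]]=m[box[1]:box[3],box[0]:box[2]];b=max(blobs(z,5),key=lambda b:b[1][4]);return b[0],b[1]
print("redscene",redtop(sc,cs,(150,310,190,350)),redtop(im,c,(460,255,510,300)))
# shelf front edge: wood -> first row below where not wood, by saturated yellow brightness drop
for u in range(230,350,12):
    col=im[240:285,u].astype(int).sum(1); d=np.diff(cv2.GaussianBlur(col.astype(np.float32),(1,3),0).ravel()); r=240+int(np.argmin(d))+.5
    print(u,r,onz(c,(u,r),.235).round(4))
# cap triangulation w/ rack hypothesis + IK
psi=np.radians(5.25);Rz=R.from_euler('z',psi)
mid=onz(c,(293.1,275.05),.170);O=mid+Rz.apply([.094,0,0]);O[2]=0;print("rack O",O)
ax=np.array([-np.sin(np.radians(35)),0,np.cos(np.radians(35))])
def ori(flip): # tool z=-ax, tool y=+-rack y
    z=-ax;y=np.array([0,flip,0.]);x=np.cross(y,z);return (Rz*R.from_matrix(np.c_[x,y,z])).as_quat()
for f in(1,-1):
    for yb in(-.084,0,.084):
        for s in(.169-.0188,.169-.0188+.08,.169-.0188+.12):
            p=O+Rz.apply(np.array([0,yb,.036])+ax*s);q=manip.solve_ik(p,ori(f));print(f,yb,round(s,3),p.round(3),None if q is None else np.round(q,2))
E
```

```text
far x at y=-.143 0.5148482865347767 slope dx/dy 0.058202867865100774 yaw -3.3310207165143653
near x at y=-.143 0.43716493013858193 slope dx/dy 0.02800354995259298 yaw -1.604066009097231
green v row276 y-range [array([ 0.47747133, -0.09361502]), array([ 0.47470836, -0.19212241])]
redscene (array([166.81481481, 325.80246914]), array([161, 321,  13,  11,  81], dtype=int32)) (array([486.6091954 , 276.14942529]), array([481, 273,  12,   8,  87], dtype=int32))
230 270.5 [0.4886 0.2948 0.235 ]
242 270.5 [0.4879 0.2698 0.235 ]
254 269.5 [0.4893 0.2449 0.235 ]
266 267.5 [0.4927 0.2198 0.235 ]
278 266.5 [0.4941 0.1948 0.235 ]
290 265.5 [0.4955 0.1698 0.235 ]
302 272.5 [0.4803 0.1452 0.235 ]
314 261.5 [0.5024 0.1196 0.235 ]
326 261.5 [0.5017 0.0946 0.235 ]
338 268.5 [0.4865 0.0701 0.235 ]
rack O [0.57255516 0.17533506 0.        ]
1 -0.084 0.15 [0.494 0.084 0.159] None
1 -0.084 0.23 [0.449 0.08  0.225] None
1 -0.084 0.27 [0.426 0.078 0.257] None
1 0 0.15 [0.487 0.167 0.159] None
1 0 0.23 [0.441 0.163 0.225] None
1 0 0.27 [0.418 0.161 0.257] None
1 0.084 0.15 [0.479 0.251 0.159] [-0.63  0.18 -0.16  2.36  1.32  0.42 -0.32]
1 0.084 0.23 [0.433 0.247 0.225] [-0.59 -0.03 -0.27  2.37  0.92  0.52  0.04]
1 0.084 0.27 [0.411 0.245 0.257] [-0.62 -0.13 -0.28  2.37  0.76  0.59  0.17]
-1 -0.084 0.15 [0.494 0.084 0.159] None
-1 -0.084 0.23 [0.449 0.08  0.225] None
-1 -0.084 0.27 [0.426 0.078 0.257] None
-1 0 0.15 [0.487 0.167 0.159] None
-1 0 0.23 [0.441 0.163 0.225] None
-1 0 0.27 [0.418 0.161 0.257] None
-1 0.084 0.15 [0.479 0.251 0.159] [-1.9   0.55  1.37  2.39 -1.16  0.21 -1.1 ]
-1 0.084 0.23 [0.433 0.247 0.225] None
-1 0.084 0.27 [0.411 0.245 0.257] [ 0.44 -0.28 -1.17  2.35  0.27  0.43 -2.48]
```

```bash
cat >> h.py <<'E'
PSI=np.radians(5.25);RZ=R.from_euler('z',PSI);RO=np.array([.5725,.1753,0])
AX=np.array([-np.sin(np.radians(35)),0,np.cos(np.radians(35))])
def tori(t,f=1,rz=RZ):
    z=np.array([np.sin(t),0,-np.cos(t)]);y=np.array([0,f,0.]);return (rz*R.from_matrix(np.c_[np.cross(y,z),y,z])).as_quat()
def cap(yb,s=.169): return RO+RZ.apply(np.array([0,yb,.036])+AX*s)
def tcp(g,q): return g+R.from_quat(q).apply([0,0,.0188])
E
cat > ik.py <<'E'
from h import *
for f in(1,-1):
  for t in(35,32,28,24):
    q=tori(np.radians(t),f); o=[]
    for yb in(.084,0,-.084):
      for d in(0,.08,.12):
        r=manip.solve_ik(tcp(cap(yb)+RZ.apply(AX*d),q),q); o.append("--" if r is None else f"{r[3]:.2f}/{r[5]:.2f}")
    print(f,t,o)
E
python3 ik.py; python3 - <<'E'
from h import *
q=tori(np.radians(30)); p=tcp(cap(.084)+RZ.apply(AX*.10),q)
print(manip.solve_ik(p,q)); t=manip.current_clock(); manip.move_pose(p,q); print(manip.current_clock()-t,manip.current_q())
im=viewer.get_image("wrist");cv2.imwrite("pics/w1.png",im[:,:,::-1])
E
python3 ik.py
```

```text
1 35 ['2.36/0.42', '2.37/0.52', '2.37/0.59', '--', '--', '--', '--', '--', '--']
1 32 ['2.32/0.41', '2.34/0.53', '2.33/0.61', '2.41/0.28', '--', '2.42/0.52', '--', '--', '--']
1 28 ['2.28/0.42', '2.29/0.56', '2.29/0.64', '2.36/0.31', '2.38/0.47', '2.37/0.58', '2.40/0.21', '2.42/0.41', '2.42/0.54']
1 24 ['2.23/0.47', '2.24/0.60', '2.24/0.69', '2.30/0.37', '2.33/0.54', '2.32/0.64', '2.35/0.30', '2.37/0.50', '2.37/0.61']
-1 35 ['2.39/0.21', '--', '2.35/0.44', '--', '--', '--', '--', '--', '--']
-1 32 ['2.36/0.28', '--', '2.31/0.49', '--', '2.41/0.38', '2.41/0.47', '--', '--', '--']
-1 28 ['2.30/0.28', '--', '2.27/0.56', '2.39/0.21', '2.37/0.46', '2.37/0.55', '2.40/0.21', '2.42/0.40', '2.41/0.51']
-1 24 ['2.26/0.37', '--', '2.24/0.69', '2.31/0.36', '2.32/0.53', '2.32/0.63', '2.35/0.30', '2.37/0.49', '2.36/0.60']
[-0.54680311 -0.06378004 -0.28475718  2.31348007  0.62601983  0.58052041
  0.35111489]
1.4083 [-0.54739331 -0.06302493 -0.28556583  2.31125678  0.62573896  0.58041047
  0.35072763]
1 35 ['2.35/0.43', '2.37/0.52', '2.36/0.59', '--', '--', '--', '--', '--', '--']
1 32 ['2.32/0.42', '2.34/0.53', '2.33/0.61', '2.41/0.27', '--', '2.42/0.52', '--', '--', '--']
1 28 ['2.28/0.43', '2.29/0.56', '2.29/0.64', '2.36/0.30', '2.38/0.47', '2.37/0.58', '2.40/0.20', '2.42/0.41', '2.42/0.54']
1 24 ['2.23/0.46', '2.25/0.60', '2.24/0.69', '2.31/0.36', '2.33/0.54', '2.32/0.64', '2.35/0.29', '2.37/0.50', '2.37/0.61']
-1 35 ['2.39/0.21', '--', '2.35/0.44', '--', '--', '--', '--', '--', '--']
-1 32 ['2.36/0.28', '--', '2.31/0.49', '--', '2.41/0.37', '2.40/0.44', '--', '--', '--']
-1 28 ['2.31/0.38', '--', '2.27/0.56', '2.39/0.30', '2.37/0.45', '2.36/0.53', '2.40/0.21', '2.40/0.39', '2.40/0.51']
-1 24 ['2.26/0.49', '--', '2.22/0.64', '2.34/0.41', '2.32/0.53', '2.31/0.61', '2.35/0.30', '2.35/0.48', '2.35/0.60']
```

View pics/w1.png

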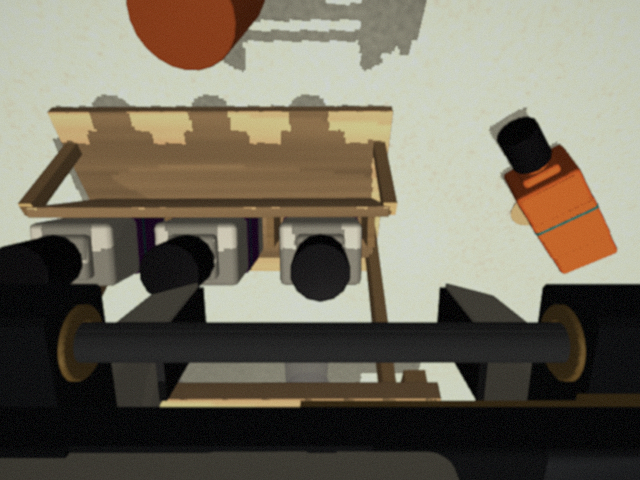

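The wrist view shows three black caps, with the target bay's cap at about (320,266). The finger tips are at columns 205 and 440 (middle 322), so it is centred. The orange look-alike bottle lies on the right at (560,200). The cup is out of view below.

```bash
python3 - <<'E'
from h import *
c=viewer.get_calibration("wrist");im=viewer.get_image("wrist")
p=manip.current_tool_pos();r=R.from_quat(manip.current_tcp_rot())
m=(im.astype(int).sum(2)<110);m[:225]=0;m[303:]=0
for ce,s,l in blobs(m,300): print(ce.round(1),s)
for yb in(.084,0,-.084):
    print(yb,"cap centre",px(c,cap(yb,.164)).round(1),"top",px(c,cap(yb,.182)).round(1),"under",px(c,cap(yb,.146)).round(1))
print("tcp px",px(c,p),"shelf edge ends pred",px(c,RO+RZ.apply([-.076,.145,.235])),px(c,RO+RZ.apply([-.076,-.145,.235])))
E
```

```text
[171.7 260.7] [ 136  225   77   69 3619]
[252.1 243.4] [247 225  12  45 397]
[319.6 267.2] [ 291  235   58   65 2884]
[ 43.4 273.2] [   0  236  103   67 5227]
[591.  293.6] [ 542  285   98   18 1744]
0.084 cap centre [318.1 263.4] top [317.9 270.3] under [318.3 257.5]
0 cap centre [177.1 263.6] top [166.4 270.4] under [186.4 257.6]
-0.084 cap centre [ 35.9 263.7] top [ 14.7 270.5] under [ 54.3 257.7]
tcp px [320.94342809 306.56653904] shelf edge ends pred [435.42589928 378.53376848] [-124.64307312  379.21684228]
```

```bash
sed -i 's/RO=np.array(.*/RO=np.array([.574,.176,0])/' h.py; cat >> h.py <<'E'
LIFT=np.array([-.0033,0,.0099])
def F(n=5):
    v=[]
    for _ in range(n): v.append(manip.current_force()); manip.sleep(.03)
    return np.mean(v,0)
def weigh(yb,t,bias=0.):
    q=tori(np.radians(t)); zt=R.from_quat(q).apply([0,0,1.])
    g=tcp(cap(yb,.170)+RZ.apply([0,bias,0]),q)
    manip.move_pose(g-zt*.075,q); f0=F(); manip.servo_line(g-zt*.028,vel=.15); manip.servo_line(g,vel=.06)
    f1=F(2); effector.close(50); f2=F(2); gap=manip.current_finger_gap(); print("contact",(f1-f0).round(2),"gap",gap)
    h=manip.current_tool_pos(); manip.servo_line(h+RZ.apply(LIFT),vel=.04); manip.sleep(.25); f3=F(8)
    print("lifted",(f3-f0).round(2),"mass",-(f3-f0)[2]/9.81,"gap",manip.current_finger_gap(),"t",manip.current_clock()); return q,zt,g,h
def putback(zt,h):
    manip.servo_line(h,vel=.04); effector.open_jaws(); manip.servo_line(h-zt*.075,vel=.2); print("t",manip.current_clock())
E
python3 - <<'E'
from h import *
q,zt,g,h=weigh(.084,30,.001)
np.save("st.npy",np.r_[zt,h])
im=viewer.get_image("scene");cv2.imwrite("pics/s1.png",cv2.resize(im[150:330,230:450],None,fx=3,fy=3)[:,:,::-1])
E
```

```text
contact [ 0.29 -0.34  0.1 ] gap 0.03306217718708709
lifted [ 0.36 -0.39 -1.41] mass 0.1432857703797419 gap 0.03325556251412197 t 5.2667
```

```bash
python3 - <<'E'
from h import *
s=np.load("st.npy");putback(s[:3],s[3:])
q,zt,g,h=weigh(0,30,0)
np.save("st.npy",np.r_[zt,h])
E
```

```text
t 7.3
contact [-0.46  0.19 -0.76] gap 0.033157033533964916
lifted [-0.17  0.04 -6.72] mass 0.6849747485891157 gap 0.03337233836168227 t 10.9917
```

The middle bottle weighs 0.685 kg, so it is the full one. I'll withdraw it along its lean, stand it upright, and look at the stand on the way.

```bash
python3 - <<'E'
from h import *
h=manip.current_tool_pos()
SZ=R.from_euler('z',np.radians(-3))
try: manip.servo_line(h+RZ.apply(AX*.125),vel=.12)
except manip.PlanningError as e:
    print("plan",e); q=tori(np.radians(25)); manip.servo_line(h+RZ.apply(AX*.125),q,vel=.12)
print(manip.current_tool_pos(),manip.current_q().round(2),F(2),manip.current_finger_gap())
q0=tori(np.radians(0),1,SZ)
print(manip.solve_ik([.43,.06,.32],q0))
manip.move_pose([.43,.03,.32],q0)
print(F(3),manip.current_wrist_torque(),manip.current_finger_gap(),manip.current_clock())
np.save("wc.npy",viewer.get_calibration("wrist"));im=viewer.get_image("wrist");cv2.imwrite("pics/w2.png",im[:,:,::-1])
for z in(.2,.17): print(manip.solve_ik([.476,-.15,z],q0), manip.solve_ik([.466,-.29,.06],tori(0,1,R.from_euler('z',np.radians(-93)))), manip.solve_ik([.466,-.29,.06],tori(0,1,R.from_euler('z',np.radians(87)))))
E
```

```text
[0.41130035 0.1609989  0.27042547] [-0.44 -0.25 -0.18  2.38  0.39  0.59  0.75] [ 0.14635119  0.11170614 -6.79454849] 0.03343907745851251
[-0.49417688 -0.02184924  0.29028041  1.95731451  0.00669572  1.20522105
  1.31208086]
[-0.46646019  0.16666779 -6.41154855] [ 0.06735759  0.0896881  -0.01674124] 0.0331580094169477 13.0
[-0.22577407  0.25673375  0.55483362  1.97763104 -0.16509405  0.95090136
  1.92917805] [ 0.03894856  0.59037788  0.60123102  1.9537705  -0.48398042  0.74331512
  0.87380137] [-0.37735779  1.08562011  1.34944907  1.96482005 -1.17948344  1.20427935
 -1.73490804]
[-0.2122345   0.30143495  0.54627631  2.00513431 -0.20035443  0.88671122
  1.95986053] [ 0.03894856  0.59037788  0.60123102  1.9537705  -0.48398042  0.74331512
  0.87380137] [-0.37735779  1.08562011  1.34944907  1.96482005 -1.17948344  1.20427935
 -1.73490804]
```

View pics/w2.png

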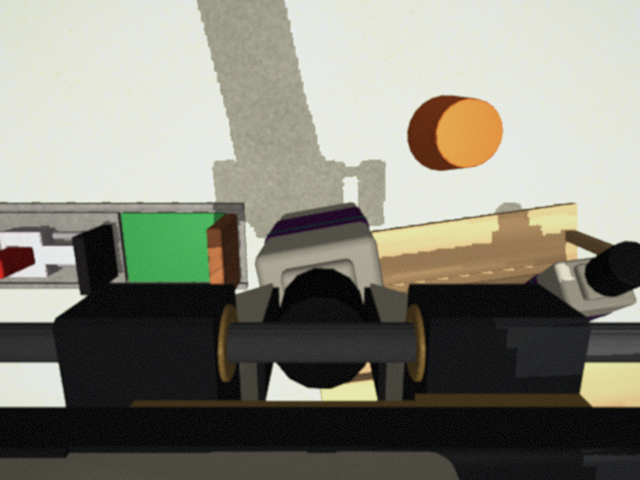

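The wrist view shows the bottle held by its cap at (322,325) and the green plate at (165,247). The fence is at (222,250), the pad at (97,258), the grip at (15,262) and the cup at (468,133). The stand's edges run parallel to the tool's closing line. The bottle's tilt in the hand needs checking.

```bash
python3 - <<'E'
from h import *
c=viewer.get_calibration("wrist");im=cv2.imread("pics/w2.png")
p=manip.current_tool_pos();r=R.from_quat(manip.current_tcp_rot());print(c["eye"]-p)
# stand: green top edge z .012
rgb=im[:,:,::-1].copy();hsv=cv2.cvtColor(rgb,cv2.COLOR_RGB2HSV).astype(int);g=(hsv[...,0]>45)&(hsv[...,0]<75)&(hsv[...,1]>120)
for a in(0,):
    P=[];Q=[]
    for u in range(132,203):
        rr=np.where(g[200:284,u])[0]+200
        if len(rr): P.append(onz(c,(u,rr[0]-.5),.012)); Q.append(onz(c,(u,rr[-1]+.5),.012))
    for P in(P,Q):
        P=np.array(P);k=np.polyfit(P[:,1],P[:,0],1);print("x(y=-.13)",np.polyval(k,-.13),"yaw",-np.degrees(np.arctan(k[0])))
rows=g[240];us=np.where(rows)[0];print("green cols",us.min(),us.max(),onz(c,(us.min()-.5,240),.012),onz(c,(us.max()+.5,240),.012))
# predicted bottle shoulder -x edge/ underside -x edge for tilts
for d in(-5,0,5,10):
    B=r*R.from_euler('x',180,degrees=True)*R.from_euler('y',0,degrees=True)
    B=R.from_euler('z',-3,degrees=True)*R.from_euler('y',-d,degrees=True)
    G=p+[0,0,.0188]; pt=lambda x,y,z:px(c,G+B.apply([x,y,z-.170])).round(0)
    print(d,"shoulder-x",pt(-.022,-.028,.13),pt(-.022,.028,.13),"bottom-x",pt(-.022,-.028,0),pt(-.022,.028,0),"bottom+x",pt(.022,.028,0))
cv2.imwrite("pics/c2.png",cv2.resize(im[180:400,230:400],None,fx=3.2,fy=2.7,interpolation=2))
E
```

```text
[-0.06736456  0.00354358  0.15906437]
x(y=-.13) 0.4381256390261903 yaw -2.9001247684655493
x(y=-.13) 0.5176281125164358 yaw -3.1154768255714953
green cols 87 206 [ 0.46407862 -0.23360878  0.012     ] [ 0.47086609 -0.09959489  0.012     ]
-5 shoulder-x [255. 235.] [387. 235.] bottom-x [282. 178.] [361. 178.] bottom+x [359. 237.]
0 shoulder-x [256. 242.] [386. 242.] bottom-x [283. 198.] [360. 198.] bottom+x [358. 256.]
5 shoulder-x [257. 248.] [385. 249.] bottom-x [283. 218.] [359. 218.] bottom+x [358. 276.]
10 shoulder-x [258. 256.] [384. 256.] bottom-x [284. 237.] [359. 238.] bottom+x [358. 296.]
```

View pics/c2.png

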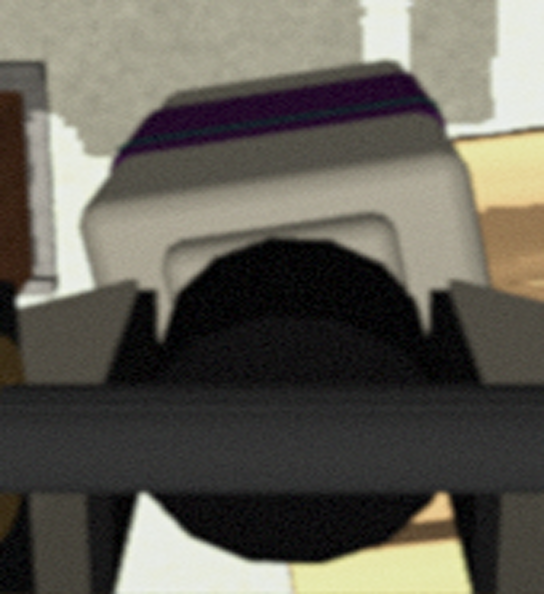

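The bottle is turned about +9.5° about its axis and leans about 2.8° in the hand. I'll turn the tool to cancel both, then check over the plate.

```bash
cat >> h.py <<'E'
SY=np.radians(-3.0);SZ=R.from_euler('z',SY);SO=np.array([.4775,-.1235,0])
def stw(x,y,z): return SO+SZ.apply([x,y,z])
E
python3 - <<'E'
from h import *
T=R.from_quat(manip.current_tcp_rot())
B=R.from_euler('z',6.5,degrees=True)*R.from_euler('y',-2.8,degrees=True)
T2=SZ*B.inv()*T
# bottle axis passes grasp point; grasp point above place point
g=stw(0,-.013,.30); p=g+T2.apply([0,0,.0188])
manip.move_pose(p,T2.as_quat()); print(manip.current_tool_pos(),F(3),manip.current_finger_gap(),manip.current_clock())
c=viewer.get_calibration("wrist");im=viewer.get_image("wrist");cv2.imwrite("pics/w3.png",im[:,:,::-1])
r=R.from_quat(manip.current_tcp_rot());G=manip.current_tool_pos()-r.apply([0,0,.0188])
pt=lambda x,y,z:px(c,G+SZ.apply([x,y,z-.170])).round(0)
print("pred shoulder-x",pt(-.022,-.028,.13),pt(-.022,.028,.13),"bottom-x",pt(-.022,-.028,0),pt(-.022,.028,0))
print("pred plate -x edge",px(c,stw(-.04,-.07,.012)),px(c,stw(-.04,.044,.012)),"fence top face",px(c,stw(-.04,.045,.092)),"pad top",px(c,stw(-.03,-.08,.082)),"grip top",px(c,stw(0,-.17,.091)))
E
```

```text
[ 0.47572885 -0.13629402  0.28078038] [ 0.1362621   0.51565553 -6.6083408 ] 0.03330776815567958 13.8917
pred shoulder-x [251. 256.] [377. 236.] bottom-x [280. 215.] [356. 203.]
pred plate -x edge [258.99786379 186.19242223] [372.24317836 167.55878429] fence top face [384.31200991 170.20854963] pad top [237.28330026 205.77229287] grip top [138.13833096 258.8806713 ]
```

View pics/w3.png

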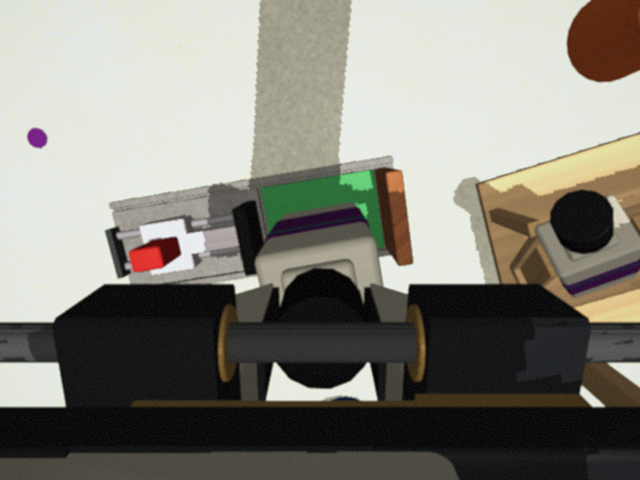

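The view shows the bottle square with the stand: its base edge is parallel to the kerb. The plate corners at (260,187) and (375,169), the pad at (237,206) and the fence at (385,170) lie where predicted. The red grip top is at about (147,259). Next I lower it with guarded steps.

```bash
python3 - <<'E'
from h import *
f0=F(4)[2]; p=manip.current_tool_pos(); z0=.012+.170-.0188
manip.servo_line([p[0],p[1],z0+.008],vel=.12); f0=F(5)[2]; z=z0+.008; w=-f0
while z>z0-.014:
    z-=.0012; manip.servo_line([p[0],p[1],z],vel=.03); f=F(2)[2]; 
    if f-f0>w+.8: break
print("z",z,z-z0,"f0",f0,"f",F(4),"M",manip.current_wrist_torque(),manip.current_clock())
im=viewer.get_image("scene");cv2.imwrite("pics/s3.png",cv2.resize(im[210:390,120:300],None,fx=3,fy=3,interpolation=2)[:,:,::-1])
effector.open_jaws(); manip.sleep(.2); print(F(3),manip.current_finger_gap())
t=manip.current_tool_pos();r=R.from_quat(manip.current_tcp_rot()); manip.servo_line(t-r.apply([0,0,.09]),vel=.2)
im=viewer.get_image("scene");cv2.imwrite("pics/s4.png",cv2.resize(im[210:390,120:300],None,fx=3,fy=3,interpolation=2)[:,:,::-1]);print(manip.current_clock())
E
```

```text
z 0.16039999999999996 -0.0028000000000000524 f0 -6.507989630136916 f [-1.25779881  0.25245407  1.67258999] M [0.12848505 0.12427057 0.03472803] 18.2917
[-0.28408689 -0.26452576 -0.29798108] 0.0919230599588388
20.3417
```

View pics/s4.png

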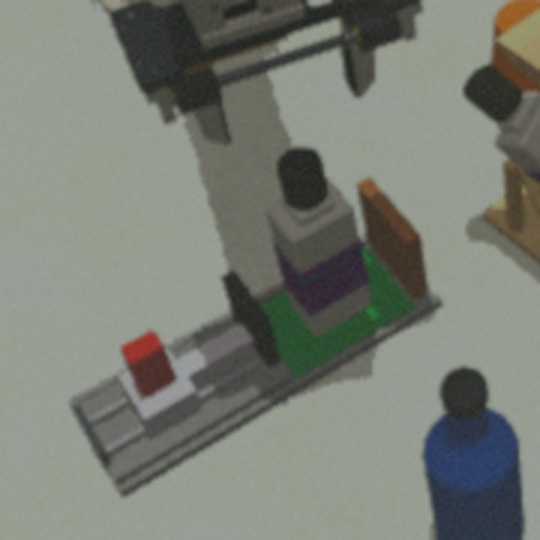

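The view shows the bottle standing upright on the green plate at (320,300), square to the fence at (390,235), with the gripper clear of it. The red grip is at (147,362). Now for the gate.

```bash
python3 - <<'E'
from h import *
t=manip.current_tool_pos(); manip.servo_line([t[0],t[1],.27],vel=.25)
q=tori(0,1,R.from_euler('z',SY-np.pi/2))
manip.move_pose(stw(0,-.168,.2),q); manip.servo_line(stw(0,-.168,.085),vel=.15); manip.servo_line(stw(0,-.168,.0615),vel=.06)
f0=F(4); effector.close(15); manip.sleep(.1); f=F(3); print("grip",SZ.inv().apply(f-f0).round(2),"gap",manip.current_finger_gap(),manip.current_clock())
E
```

```text
grip [ 4.89 -0.26 -3.53] gap 0.01988747691782703 24.3667
```

```bash
python3 - <<'E'
from h import *
fy=lambda n=2:SZ.inv().apply(F(n))
base=fy(4); p0=stw(.001,-.168,.0615); u=SZ.apply([0,1.,0])
d=0.; manip.servo_line(p0+u*.034,vel=.05); print("34",fy(2).round(2))
d=.034; log=[]
while d<.0745:
    st=.003 if d<.060 else .0008
    d+=st; manip.servo_line(p0+u*d,vel=.025 if d<.060 else .012); f=fy(1); log.append((round(d*1e3,1),*f[:2].round(1)))
    if f[1]<-11: break
print(log); manip.sleep(.2); print("d",d,fy(4).round(2),SZ.inv().apply(manip.current_tool_pos()-SO),manip.current_clock())
np.save("d.npy",d)
im=viewer.get_image("scene");cv2.imwrite("pics/s5.png",cv2.resize(im[210:390,120:300],None,fx=3,fy=3,interpolation=2)[:,:,::-1])
im=viewer.get_image("top");cv2.imwrite("pics/t5.png",im[:,:,::-1])
E
```

```text
34 [ 4.49 -0.25 -2.32]
[(37.0, np.float64(5.0), np.float64(-2.8)), (40.0, np.float64(4.2), np.float64(-4.2)), (43.0, np.float64(5.3), np.float64(-4.2)), (46.0, np.float64(5.4), np.float64(-4.5)), (49.0, np.float64(5.3), np.float64(-4.5)), (52.0, np.float64(5.7), np.float64(-5.0)), (55.0, np.float64(5.4), np.float64(-4.5)), (58.0, np.float64(5.4), np.float64(-4.6)), (61.0, np.float64(5.4), np.float64(-4.8)), (61.8, np.float64(5.8), np.float64(-5.6)), (62.6, np.float64(5.6), np.float64(-5.8)), (63.4, np.float64(6.4), np.float64(-5.7)), (64.2, np.float64(4.8), np.float64(-5.3)), (65.0, np.float64(6.7), np.float64(-5.6)), (65.8, np.float64(5.9), np.float64(-6.0)), (66.6, np.float64(6.5), np.float64(-7.8)), (67.4, np.float64(5.0), np.float64(-10.0)), (68.2, np.float64(5.3), np.float64(-10.6)), (69.0, np.float64(6.7), np.float64(-13.0))]
d 0.06899999999999999 [  6.38 -12.75 -10.88] [ 0.00142389 -0.10468164  0.06176768] 31.4
```

```bash
python3 - <<'E'
from h import *
p0=stw(.003,-.168,.0615); u=SZ.apply([0,1.,0])
fy=lambda n=2:SZ.inv().apply(F(n))
manip.servo_line(p0+u*.0665,vel=.02); print(fy(3).round(2),SZ.inv().apply(manip.current_tool_pos()-SO).round(4))
effector.open_jaws(); manip.sleep(.2); print(fy(3).round(2),manip.current_finger_gap())
t=manip.current_tool_pos(); manip.servo_line([t[0],t[1],.11],vel=.1); manip.servo_line([t[0],t[1],.28],vel=.25)
q=manip.current_tcp_rot(); manip.servo_line(stw(-.02,-.22,.30),vel=.25); print(manip.current_clock())
s=viewer.get_image("scene");im=viewer.get_image("top");c=viewer.get_calibration("top");w=viewer.get_image("wrist");cw=viewer.get_calibration("wrist")
o=np.zeros((600,800,3),np.uint8); o[:300,:400]=cv2.resize(s[150:390,130:450],(400,300)); o[:300,400:]=cv2.resize(im[190:340,200:400],(400,300)); o[300:,:400]=cv2.resize(w,(400,300)); o[300:,400:]=cv2.resize(s[240:360,140:300],(400,300),interpolation=2)
cv2.imwrite("pics/fin.png",o[:,:,::-1])
for n,P in(("padtop",stw(0,-.011,.082)),("fencetop",stw(0,.045,.092)),("captop",stw(0,.017,.19)),("griptop",stw(0,-.101,.091))): print(n,"wrist/1.6 at",px(cw,P)*.625+[0,300])
E
```

```text
[-1.09 -7.4  -0.21] [ 0.0014 -0.1046  0.0617]
[-0.02 -0.5  -0.23] 0.09141962541341
35.5333
padtop wrist/1.6 at [217.29761671 265.79789691]
fencetop wrist/1.6 at [218.6619026  205.79382809]
captop wrist/1.6 at [225.68481528 169.68956197]
griptop wrist/1.6 at [216.4921187  343.34051871]
```

View pics/fin.png

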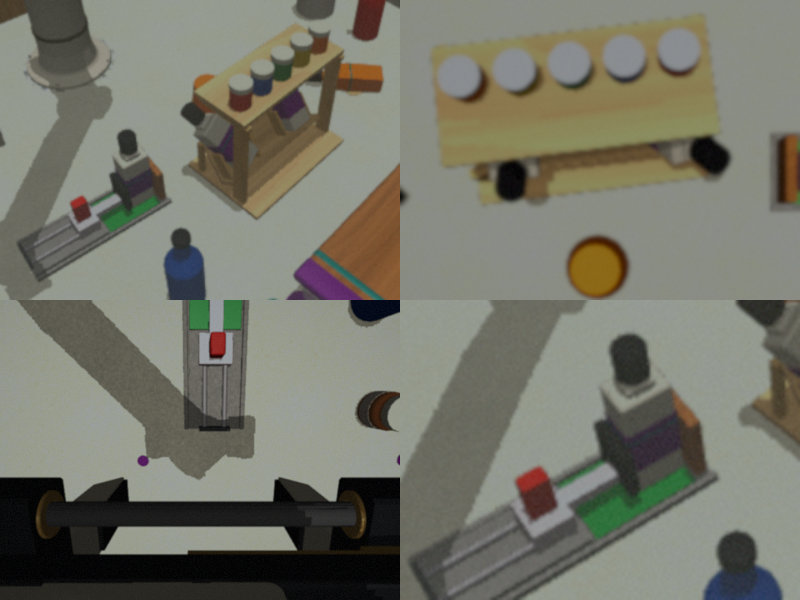

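The composite shows the full bottle clamped square between pad and fence with the gripper away, which is good. In the top crop, though, the cap of the part-used bottle in the -y bay is at about (710,155). It has swung sideways from (331,270) to about (355,267) in full-frame pixels, so I'll measure it and set it back.

```bash
python3 - <<'E'
from h import *
N=RZ.apply([AX[2],0,-AX[0]]) # board normal (+x,+z)
def onboard(c,uv):
    e,d=ray(c,uv);P0=RO+[0,0,.036];p=e+d*np.dot(P0-e,N)/np.dot(d,N);l=RZ.inv().apply(p-P0);return np.r_[l[1],l@AX]
for n,box in(("top",(240,250,375,300)),("scene",(262,220,310,262))):
    c=viewer.get_calibration(n);im=viewer.get_image(n);m=(im.max(2)<48);z=np.zeros_like(m);a,b,cc,d=box;z[b:d,a:cc]=m[b:d,a:cc]
    for ce,s,l in blobs(z,60):
        (x,y),(w,h),an=cv2.minAreaRect(np.argwhere(l)[:,::-1].astype(np.float32))
        k=cv2.PCACompute(np.argwhere(l)[:,::-1].astype(np.float32),mean=None)[1][0]
        A,B=onboard(c,ce-8*k),onboard(c,ce+8*k)
        print(n,ce.round(1),s,"plane (y,s)",onboard(c,ce).round(4),"long axis",(B-A).round(3),np.degrees(np.arctan2(*(B-A))).round(1),(w,h,an))
    for yb in(.084,0,-.084): print("   nominal",px(c,cap(yb,.164)).round(1))
t0=manip.current_q()
for t in(28,24):
  for th in(0,-10,-18):
    for d in(0,.06):
        q=(RZ*R.from_rotvec(np.radians(th)*np.array([AX[2],0,-AX[0]]))*RZ.inv()*R.from_quat(tori(np.radians(t)))).as_quat()
        g=RO+RZ.apply([0,-.125,.036]+AX*(.165+d)); print(t,th,d,manip.solve_ik(tcp(g,q),q) is not None, manip.solve_ik(tcp(cap(-.084)+RZ.apply(AX*d),tori(np.radians(t))),tori(np.radians(t))) is not None)
E
```

```text
top [354.3 267.2] [345 259  19  18 241] plane (y,s) [-0.137   0.1646] long axis [-0.02  0.05] -21.3 (19.798988342285156, 13.435027122497559, 45.0)
top [255.2 279.7] [249 271  14  19 233] plane (y,s) [0.0833 0.167 ] long axis [-0.001  0.066] -0.5 (18.0, 13.0, 90.0)
   nominal [255. 279.]
   nominal [292.8 274.4]
   nominal [330.5 269.9]
scene [285.8 243. ] [277 236  16  13  74] plane (y,s) [-0.1344  0.1531] long axis [ 0.036 -0.028] 128.4 (12.5819673538208, 11.388850212097168, 40.60129928588867)
   nominal [343.6 197.5]
   nominal [322.  212.6]
   nominal [298.7 228.8]
28 0 0 True True
28 0 0.06 True True
28 -10 0 True True
28 -10 0.06 True True
28 -18 0 True True
28 -18 0.06 True True
24 0 0 True True
24 0 0.06 True True
24 -10 0 True True
24 -10 0.06 True True
24 -18 0 True True
24 -18 0.06 True True
```

The fallen-over cap lies in the board plane at y -136 mm, s 164 mm. That fits a 20° sideways lean about the foot corner, since 164·cos20 + 28·sin20 ≈ 164. I'll grasp it along its axis, turn it upright and set it down.

```bash
python3 - <<'E'
from h import *
n=np.array([AX[2],0,-AX[0]])
def ori(t,th): return (RZ*R.from_rotvec(np.radians(th)*n)*RZ.inv()*R.from_quat(tori(np.radians(t)))).as_quat()
P=lambda y,s,o=0.:RO+RZ.apply(np.array([0,y,.036])+AX*s+n*o)
th=20;t=28;q=ori(t,th);zt=R.from_quat(q).apply([0,0,1.]);print("tool z",zt)
sn,cs=np.sin(np.radians(th)),np.cos(np.radians(th))
g=tcp(P(-.136-.006*sn,.1637+.006*cs),q); qe=ori(t,0); e=tcp(P(-.084,.170),qe)
via=g-zt*.08; up=[via[0]-.02,via[1]-.06,.36]
print(g,via,[manip.solve_ik(a,b) is not None for a,b in((g,q),(via,q),(up,q),(e,qe))])
manip.move_pose(up,q); manip.move_pose(via,q); f0=F(3); print(manip.current_clock())
im=viewer.get_image("wrist");cv2.imwrite("pics/w6.png",im[:,:,::-1]);c=viewer.get_calibration("wrist")
m=(im.astype(int).sum(2)<110);m[:200]=0;m[303:]=0
for ce,s,l in blobs(m,500): print(ce.round(1),s)
print("pred cap",px(c,P(-.136,.1637)).round(1))
E
```

```text
tool z [ 0.40225094  0.37786255 -0.83391491]
[0.49747339 0.03674343 0.1590361 ] [0.46529332 0.00651443 0.22574929] [True, True, True, True]
38.2333
[ 35.4 253.4] [   0  200  101  103 7010]
[607.5 238.1] [ 573  200   67   68 3063]
[487.  231.7] [ 462  208   45   50 1557]
[319. 261.] [ 287  227   63   69 3369]
[590.4 293.6] [ 539  285  101   18 1767]
pred cap [322.4 258.1]
```

```bash
python3 - <<'E'
from h import *
n=np.array([AX[2],0,-AX[0]])
def ori(t,th): return (RZ*R.from_rotvec(np.radians(th)*n)*RZ.inv()*R.from_quat(tori(np.radians(t)))).as_quat()
P=lambda y,s,o=0.:RO+RZ.apply(np.array([0,y,.036])+AX*s+n*o)
th=20;t=28;q=ori(t,th);zt=R.from_quat(q).apply([0,0,1.])
sn,cs=np.sin(np.radians(th)),np.cos(np.radians(th))
g=tcp(P(-.136-.006*sn,.1637+.006*cs),q); qe=ori(t,0)
f0=F(4);manip.servo_line(g-zt*.025,vel=.15); manip.servo_line(g,vel=.06); print("contact",(F(2)-f0).round(2))
effector.close(40); print("gap",manip.current_finger_gap(),(F(2)-f0).round(2))
A=RZ.apply(AX);N=RZ.apply(n)
manip.servo_line(manip.current_tool_pos()+A*.010+N*.003,vel=.05); print("lift",(F(3)-f0).round(2))
h=tcp(P(-.084,.170+.010,.003),qe); manip.servo_line(h,qe,vel=.06); manip.sleep(.1); f1=F(3)-f0; print("upright",f1.round(2),manip.current_clock())
v=-(A*.010+N*.003)
for k in(.6,.8,.9,1.,1.1,1.2,1.3):
    manip.servo_line(h+v*k,vel=.03); f=F(2)-f0; print(k,f.round(2))
    if f@A>1.: break
effector.open_jaws(); ze=R.from_quat(qe).apply([0,0,1.]); manip.servo_line(manip.current_tool_pos()-ze*.08,vel=.15)
print(manip.current_clock()); c=viewer.get_calibration("wrist");im=viewer.get_image("wrist");cv2.imwrite("pics/w7.png",im[:,:,::-1])
m=(im.astype(int).sum(2)<110);m[:200]=0;m[303:]=0
for ce,s,l in blobs(m,500): print(ce.round(1),s)
print("pred cap",[px(c,cap(y,.164)).round(1) for y in(-.084,0,.084)])
im=viewer.get_image("top");c=viewer.get_calibration("top");z=np.zeros(im.shape[:2],bool);z[250:300,240:375]=(im.max(2)<48)[250:300,240:375]
for ce,s,l in blobs(z,60): print("top",ce,s)
E
```

```text
Traceback (most recent call last):
bench.PlanningError: the arm cannot follow that straight line within its joint ranges
```

```bash
python3 - <<'E'
from h import *
n=np.array([AX[2],0,-AX[0]])
def ori(t,th): return (RZ*R.from_rotvec(np.radians(th)*n)*RZ.inv()*R.from_quat(tori(np.radians(t)))).as_quat()
P=lambda y,s,o=0.:RO+RZ.apply(np.array([0,y,.036])+AX*s+n*o)
print(manip.current_q().round(2))
for t in(28,26,24):
  for th in(20,14,8):
    q=ori(t,th);zt=R.from_quat(q).apply([0,0,1.])
    g=tcp(P(-.136-.006*.34,.1637+.006*.94),q)
    print(t,th,[None if (r:=manip.solve_ik(g-zt*d,q)) is None else r.round(2).tolist() for d in(.08,.05,.025,0)])
E
```

```text
[-1.09 -0.18  1.35  2.35 -0.6   0.6   2.53]
28 20 [[-1.09, -0.18, 1.35, 2.35, -0.6, 0.6, 2.53], [1.44, 0.23, -1.25, 2.31, -0.57, 0.5, 2.5], [1.37, 0.35, -1.26, 2.31, -0.36, 0.38, 2.3], [1.16, 0.34, -1.05, 2.31, -0.53, 0.33, 2.45]]
28 14 [[-0.76, -0.17, 0.91, 2.38, -0.48, 0.5, 2.3], [-1.11, -0.09, 1.27, 2.39, -0.65, 0.45, 2.47], [0.97, 0.12, -0.86, 2.35, -0.72, 0.38, 2.52], [0.91, 0.21, -0.84, 2.35, -0.67, 0.29, 2.47]]
28 8 [[-0.45, -0.16, 0.47, 2.4, -0.31, 0.43, 2.01], [-0.75, -0.09, 0.78, 2.41, -0.4, 0.36, 2.1], [-1.1, 0.01, 1.16, 2.42, -0.71, 0.33, 2.41], [-0.21, 0.09, 0.24, 2.4, -0.87, 0.28, 2.54]]
26 20 [[-1.13, -0.14, 1.39, 2.32, -0.59, 0.65, 2.52], [1.27, 0.18, -1.07, 2.28, -0.62, 0.56, 2.52], [1.2, 0.26, -1.06, 2.29, -0.53, 0.46, 2.44], [0.97, 0.28, -0.85, 2.29, -0.64, 0.41, 2.54]]
26 14 [[-0.79, -0.14, 0.92, 2.35, -0.45, 0.55, 2.26], [-1.13, -0.05, 1.29, 2.37, -0.64, 0.51, 2.45], [0.33, 0.08, -0.21, 2.34, -0.78, 0.46, 2.55], [0.51, 0.16, -0.42, 2.33, -0.77, 0.37, 2.54]]
26 8 [[-0.47, -0.14, 0.49, 2.37, -0.28, 0.48, 1.97], [-0.8, -0.08, 0.83, 2.38, -0.35, 0.4, 2.05], [-1.11, 0.03, 1.18, 2.39, -0.66, 0.38, 2.35], [-0.65, 0.12, 0.7, 2.38, -0.87, 0.35, 2.53]]
24 20 [[-1.21, -0.09, 1.48, 2.29, -0.6, 0.7, 2.52], [1.06, 0.15, -0.86, 2.26, -0.62, 0.61, 2.51], [0.82, 0.18, -0.64, 2.27, -0.68, 0.55, 2.56], [0.77, 0.24, -0.64, 2.27, -0.68, 0.47, 2.55]]
24 14 [[-0.82, -0.12, 0.96, 2.32, -0.42, 0.59, 2.23], [-1.15, -0.0, 1.33, 2.34, -0.66, 0.57, 2.46], [-0.31, 0.08, 0.46, 2.33, -0.78, 0.52, 2.55], [0.09, 0.14, 0.01, 2.32, -0.8, 0.45, 2.56]]
24 8 [[-0.52, -0.12, 0.54, 2.34, -0.25, 0.53, 1.94], [-0.87, -0.06, 0.89, 2.35, -0.32, 0.45, 2.01], [-1.14, 0.07, 1.21, 2.36, -0.65, 0.44, 2.33], [-0.74, 0.14, 0.8, 2.36, -0.81, 0.4, 2.46]]
```

```bash
cat >> h.py <<'E'
NB=np.array([AX[2],0,-AX[0]])
def ori2(t,th): return (RZ*R.from_rotvec(np.radians(th)*NB)*RZ.inv()*R.from_quat(tori(np.radians(t),-1))).as_quat()
P2=lambda y,s,o=0.:RO+RZ.apply(np.array([0,y,.036])+AX*s+NB*o)
E
python3 - <<'E'
from h import *
f=lambda r:None if r is None else r.round(2).tolist()
for t in(28,26):
  for th in(20,14):
    q=ori2(t,th);zt=R.from_quat(q).apply([0,0,1.])
    g=tcp(P2(-.136-.006*.34,.1637+.006*.94),q); qe=ori2(t,0)
    print(t,th,[f(manip.solve_ik(g-zt*d,q)) for d in(.08,.025,0)],"end",[f(manip.solve_ik(tcp(P2(-.084,s),qe),qe)) for s in(.17,.18,.24)])
E
```

```text
28 20 [[0.3, 0.0, 0.01, 2.32, -0.85, 0.7, -0.4], [-0.94, 0.4, 1.38, 2.37, -1.31, 0.95, -0.0], [-0.78, 0.35, 1.14, 2.36, -1.34, 0.84, 0.01]] end [[-0.52, 0.07, 0.24, 2.41, 0.39, 0.2, -2.13], [-0.98, 0.04, 0.71, 2.42, 0.28, 0.21, -2.02], [1.03, -0.26, -1.17, 2.39, -0.51, 0.4, -1.24]]
28 14 [[1.41, -0.08, -1.13, 2.33, -0.85, 0.64, -0.48], [-1.12, 0.22, 1.4, 2.4, -1.18, 0.66, -0.2], [-1.05, 0.43, 1.38, 2.4, -1.4, 0.81, -0.04]] end [[-0.52, 0.07, 0.24, 2.41, 0.39, 0.2, -2.13], [-0.98, 0.04, 0.71, 2.42, 0.28, 0.21, -2.02], [1.03, -0.26, -1.17, 2.39, -0.51, 0.4, -1.24]]
26 20 [[-0.16, 0.0, 0.45, 2.31, -0.79, 0.72, -0.47], [-0.94, 0.41, 1.38, 2.34, -1.26, 0.97, -0.06], [-0.92, 0.55, 1.37, 2.34, -1.4, 1.06, 0.02]] end [[-1.52, 0.31, 1.41, 2.4, -0.88, 0.34, -0.88], [-1.59, 0.22, 1.44, 2.41, -0.61, 0.3, -1.14], [1.02, -0.22, -1.18, 2.36, -0.39, 0.43, -1.35]]
26 14 [[1.75, -0.17, -1.43, 2.3, -0.89, 0.74, -0.44], [-1.12, 0.25, 1.4, 2.37, -1.13, 0.69, -0.26], [-1.05, 0.44, 1.38, 2.37, -1.34, 0.82, -0.1]] end [[-1.52, 0.31, 1.41, 2.4, -0.88, 0.34, -0.88], [-1.59, 0.22, 1.44, 2.41, -0.61, 0.3, -1.14], [1.02, -0.22, -1.18, 2.36, -0.39, 0.43, -1.35]]
```

```bash
python3 - <<'E'
from h import *
f=lambda r:None if r is None else r.round(2).tolist()
q=ori2(26,20);zt=R.from_quat(q).apply([0,0,1.]);g=tcp(P2(-.138,.1693),q);via=g-zt*.08
t=manip.current_tool_pos(); manip.servo_line([t[0]-.02,t[1]-.06,.36],vel=.3)
up=np.array([t[0]-.02,t[1]-.06,.36]); print(f(manip.solve_ik(up,q)));manip.move_pose(up,q); print(f(manip.solve_ik(via,q)));manip.move_pose(via,q)
print(manip.current_clock(),f(manip.current_q()))
for tt in(26,23):
  q=ori2(tt,20);zt=R.from_quat(q).apply([0,0,1.]);g=tcp(P2(-.138,.1693),q);print(tt,[f(manip.solve_ik(g-zt*d,q)) for d in(.05,.025,0)])
  for th,y in((15,-.125),(10,-.112),(5,-.098),(0,-.084)):
    qe=ori2(tt,th);print(th,f(manip.solve_ik(tcp(P2(y,.18,.003),qe),qe)))
E
```

```text
[1.51, -0.19, -0.9, 2.08, -0.76, 1.2, -0.43]
[1.45, 0.09, -1.17, 2.27, -0.67, 0.67, -0.56]
42.675 [1.44, 0.09, -1.17, 2.26, -0.67, 0.68, -0.56]
26 [[1.34, 0.2, -1.15, 2.28, -0.56, 0.54, -0.67], [1.25, 0.29, -1.13, 2.29, -0.46, 0.45, -0.77], [1.16, 0.36, -1.08, 2.29, -0.36, 0.36, -0.86]]
15 [1.06, 0.22, -1.04, 2.32, -0.42, 0.34, -0.94]
10 [0.85, 0.15, -0.92, 2.34, -0.29, 0.28, -1.18]
5 [0.83, 0.14, -1.03, 2.35, 0.25, 0.27, -1.83]
0 [-0.09, 0.06, -0.21, 2.37, 0.36, 0.28, -2.09]
23 [[1.29, 0.22, -1.13, 2.24, -0.44, 0.58, -0.81], [1.21, 0.3, -1.11, 2.25, -0.34, 0.5, -0.9], [1.13, 0.36, -1.07, 2.25, -0.25, 0.42, -0.99]]
15 [1.01, 0.23, -1.01, 2.28, -0.29, 0.4, -1.07]
10 [0.8, 0.16, -0.88, 2.3, -0.2, 0.35, -1.28]
5 [0.86, 0.18, -1.07, 2.31, 0.29, 0.35, -1.87]
0 [0.13, 0.09, -0.43, 2.32, 0.32, 0.36, -2.04]
```

```bash
python3 - <<'E'
from h import *
T=26;q=ori2(T,20);zt=R.from_quat(q).apply([0,0,1.]);g=tcp(P2(-.138,.1693),q)
f0=F(3);manip.servo_line(g-zt*.025,vel=.15); manip.servo_line(g,vel=.06); print("contact",(F(2)-f0).round(2))
effector.close(40); print("gap",manip.current_finger_gap(),(F(2)-f0).round(2))
A=RZ.apply(AX);N=RZ.apply(NB)
manip.servo_line(manip.current_tool_pos()+A*.010+N*.003,vel=.05); print("lift",(F(3)-f0).round(2))
for th,y in((15,-.125),(10,-.112),(5,-.098),(0,-.084)):
    qe=ori2(T,th);h=tcp(P2(y,.18,.003),qe)
    try: manip.servo_line(h,qe,vel=.05)
    except manip.PlanningError: print("joint",th); manip.move_pose(h,qe)
manip.sleep(.1); print("upright",(F(3)-f0).round(2),manip.current_clock(),manip.current_q().round(2))
E
```

```text
contact [-0.03 -0.3  -0.87]
gap 0.03396604578367425 [-1.39 -0.5   2.09]
lift [ 0.37 -0.69 -2.24]
upright [ 0.69 -0.22 -1.68] 47.5167 [ 0.23  0.08 -0.52  2.36  0.44  0.3  -2.17]
```

```bash
python3 - <<'E'
from h import *
qe=ori2(26,0);A=RZ.apply(AX);N=RZ.apply(NB);h=tcp(P2(-.084,.18,.003),qe);v=-(A*.010+N*.003);f0=F(3)
for k in(.6,.8,.95,1.1,1.25,1.4):
    manip.servo_line(h+v*k,vel=.04); f=F(2)-f0; print(k,f.round(2))
    if f@A>2.: break
effector.open_jaws(); manip.sleep(.2); ze=R.from_quat(qe).apply([0,0,1.]); manip.servo_line(manip.current_tool_pos()-ze*.08,vel=.15)
print(manip.current_clock()); c=viewer.get_calibration("wrist");im=viewer.get_image("wrist");cv2.imwrite("pics/w7.png",im[:,:,::-1])
m=(im.astype(int).sum(2)<110);m[:200]=0;m[303:]=0
for ce,s,l in blobs(m,500): print(ce.round(1),s)
print("pred cap",[px(c,cap(y,.164)).round(1) for y in(-.084,0,.084)])
im=viewer.get_image("top");cv2.imwrite("pics/t7.png",im[:,:,::-1]);z=np.zeros(im.shape[:2],bool);z[250:300,240:375]=(im.max(2)<48)[250:300,240:375]
for ce,s,l in blobs(z,60): print("top",ce.round(1),s)
E
```

```text
0.6 [0.12 0.18 0.35]
0.8 [-10.55   3.6   12.44]
50.2417
[135.6 215.1] [119 200  35  42 948]
[ 35.4 267.5] [   0  221  102   82 5081]
[308.2 261.1] [ 276  220   64   81 4117]
[508.5 279.9] [ 487  254   40   49 1494]
[589.6 293.2] [ 541  281   99   22 1825]
pred cap [array([321.2, 258.7]), array([169.2, 258.8]), array([ 17.2, 258.9])]
top [328.  270.9] [321 262  15  19 230]
top [255.3 279.7] [249 271  14  19 232]
top [365.1 289.6] [346 278  29  22 352]
top [302.5 293.8] [288 286  41  14 272]
```

```bash
python3 - <<'E'
from h import *
t=manip.current_tool_pos();manip.servo_line([t[0]-.04,t[1]-.03,.36],vel=.25)
N=RZ.apply(NB);A=RZ.apply(AX)
def onb(c,uv,off=0.):
    e,d=ray(c,uv);P0=RO+[0,0,.036]+N*off;p=e+d*np.dot(P0-e,N)/np.dot(d,N);l=RZ.inv().apply(p-P0);return np.r_[l[1],l@AX]
c=viewer.get_calibration("top");im=viewer.get_image("top");cv2.imwrite("pics/t8.png",im[:,:,::-1]);z=np.zeros(im.shape[:2],bool);z[255:295,240:345]=(im.max(2)<48)[255:295,240:345]
for ce,s,l in blobs(z,60):
    k=cv2.PCACompute(np.argwhere(l)[:,::-1].astype(np.float32),mean=None)[1][0];B=onb(c,ce+8*k)-onb(c,ce-8*k);print("top",ce.round(1),s,onb(c,ce).round(4),np.degrees(np.arctan(B[0]/B[1])).round(1))
# wrist: bright shoulder plane, columns of cream region near row just above the cap
w=viewer.get_image("wrist");cw=viewer.get_calibration("wrist");cv2.imwrite("pics/w8.png",w[:,:,::-1])
h=cv2.cvtColor(w,cv2.COLOR_RGB2HSV).astype(int);m=(h[...,0]>125)&(h[...,0]<160)&(h[...,1]>80)
for ce,s,l in blobs(m,60):
    r=cv2.minAreaRect(np.argwhere(l)[:,::-1].astype(np.float32));print("purple",ce.round(0),s,np.round(r[1],1),round(r[2],1))
print("pred band +x face edge dir",px(cw,P2(-.112,.1,.022)).round(),px(cw,P2(-.056,.1,.022)).round(),px(cw,P2(.056,.1,.022)).round(),px(cw,P2(.112,.1,.022)).round())
# stand: cap, grip
hs=cv2.cvtColor(im,cv2.COLOR_RGB2HSV).astype(int);z=np.zeros(im.shape[:2],bool);z[250:300,385:450]=(im.max(2)<40)[250:300,385:450]
for ce,s,l in blobs(z,30): print("stand dark",ce.round(1),s,onz(c,ce,.175).round(4))
print("exp cap",stw(0,.017,.175),manip.current_clock())
E
```

```text
Traceback (most recent call last):
bench.PlanningError: the arm cannot follow that straight line within its joint ranges
```

```bash
python3 - <<'E'
from h import *
t=manip.current_tool_pos();manip.move_pose([t[0]-.01,t[1]-.03,.36],tori(np.radians(15),-1))
N=RZ.apply(NB)
def onb(c,uv,off=0.):
    e,d=ray(c,uv);P0=RO+[0,0,.036]+N*off;p=e+d*np.dot(P0-e,N)/np.dot(d,N);l=RZ.inv().apply(p-P0);return np.r_[l[1],l@AX]
c=viewer.get_calibration("top");im=viewer.get_image("top");cv2.imwrite("pics/t8.png",im[:,:,::-1]);z=np.zeros(im.shape[:2],bool);z[255:295,240:345]=(im.max(2)<48)[255:295,240:345]
for ce,s,l in blobs(z,60):
    k=cv2.PCACompute(np.argwhere(l)[:,::-1].astype(np.float32),mean=None)[1][0];B=onb(c,ce+8*k)-onb(c,ce-8*k);print("top",ce.round(1),s,onb(c,ce).round(4),np.degrees(np.arctan(B[0]/B[1])).round(1))
w=viewer.get_image("wrist");cw=viewer.get_calibration("wrist");cv2.imwrite("pics/w8.png",w[:,:,::-1])
h=cv2.cvtColor(w,cv2.COLOR_RGB2HSV).astype(int);m=(h[...,0]>125)&(h[...,0]<160)&(h[...,1]>80)
for ce,s,l in blobs(m,60):
    r=cv2.minAreaRect(np.argwhere(l)[:,::-1].astype(np.float32));print("purple",ce.round(0),s,np.round(r[1],1),round(r[2],1))
print("pred bottle sides",[px(cw,P2(y,.1,.022)).round() for y in(-.112,-.056,.056,.112)])
z=np.zeros(im.shape[:2],bool);z[250:300,385:450]=(im.max(2)<40)[250:300,385:450]
for ce,s,l in blobs(z,30): print("stand dark",ce.round(1),s,onz(c,ce,.175).round(4))
print("exp cap",stw(0,.017,.175),manip.current_clock())
E
```

```text
top [320.4 280.9] [301 262  35  33 564] [-0.0585  0.2037] 32.5
top [255.3 279.7] [249 271  14  19 231] [0.0831 0.1673] 0.4
pred bottle sides [array([321., 166.]), array([260., 166.]), array([140., 166.]), array([ 79., 166.])]
stand dark [402.4 284.6] [385 267  40  33 934] [ 0.451  -0.0726  0.175 ]
exp cap [ 0.47838971 -0.1065233   0.175     ] 51.0417
```

```bash
python3 - <<'E'
from h import *
manip.move_pose([.30,.48,.38],tori(0,-1,R.from_euler('z',.6)))
N=RZ.apply(NB)
def onb(c,uv,off=0.):
    e,d=ray(c,uv);P0=RO+[0,0,.036]+N*off;p=e+d*np.dot(P0-e,N)/np.dot(d,N);l=RZ.inv().apply(p-P0);return np.r_[l[1],l@AX]
c=viewer.get_calibration("top");im=viewer.get_image("top");cv2.imwrite("pics/t9.png",im[:,:,::-1]);z=np.zeros(im.shape[:2],bool);z[255:295,240:345]=(im.max(2)<48)[255:295,240:345]
for ce,s,l in blobs(z,60):
    k=cv2.PCACompute(np.argwhere(l)[:,::-1].astype(np.float32),mean=None)[1][0];B=onb(c,ce+8*k)-onb(c,ce-8*k);print("top",ce.round(1),s,onb(c,ce).round(4),np.degrees(np.arctan(B[0]/B[1])).round(1))
z=np.zeros(im.shape[:2],bool);z[250:300,385:470]=(im.max(2)<40)[250:300,385:470]
for ce,s,l in blobs(z,30): print("stand dark",ce.round(1),s,onz(c,ce,.175).round(4))
h=cv2.cvtColor(im,cv2.COLOR_RGB2HSV).astype(int);m=((h[...,0]<8)|(h[...,0]>172))&(h[...,1]>130)&(h[...,2]>50);m[:255]=0;m[300:]=0;m[:,:430]=0;m[:,510:]=0
for ce,s,l in blobs(m,20): print("red",ce.round(1),s,onz(c,ce,.085))
print("exp cap",stw(0,.017,.175),"exp grip",stw(0,-.101,.085))
w=viewer.get_image("scene");cv2.imwrite("pics/s9.png",w[:,:,::-1]);cs=viewer.get_calibration("scene")
m=w.max(2)<48
z=np.zeros_like(m);z[215:262,262:325]=m[215:262,262:325]
for ce,s,l in blobs(z,30): print("scene cap",ce.round(1),s,onb(cs,ce).round(4))
print("nominal",px(cs,cap(-.084,.164)),px(cs,cap(-.078,.164)),manip.current_clock())
E
```

```text
top [328.  270.9] [321 262  15  19 232] [-0.078   0.1669] -1.8
top [255.3 279.7] [249 271  14  19 233] [0.0831 0.1671] -0.1
stand dark [417.3 272.9] [410 267  15  13 109] [ 0.4758 -0.1068  0.175 ]
red [458.4 275.5] [451 272  15   8 110] [ 0.47127283 -0.22265859  0.085     ]
exp cap [ 0.47838971 -0.1065233   0.175     ] exp grip [ 0.47221407 -0.22436158  0.085     ]
nominal [298.71217183 228.80894701] [300.43494154 227.60922271] 52.8
```

The part-used bottle is back in its bay: it is 6 mm off centre, seated at the same height as its neighbour, and within 2° of upright. The clamped bottle and the gate are where they should be, and the arm is clear.

```bash
python3 -c "
from bench import manip
print(manip.hand_in(),manip.current_clock())"
```

```text
the job is handed in; nothing more can be done
the job is handed in; nothing more can be done
```

The full bottle (middle bay, 0.685 kg) is clamped square between gate and fence, and the job is handed in at about 53 s; the part-used bottle in the -y bay got knocked sideways on the way, and I set it back in its bay about 6 mm off centre.

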